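Load a culture dish into an indexing carousel and index it to the reader

ROBOT

A 6-joint arm with a two-finger parallel gripper is mounted at the origin on a cart in front of the work surface, level with it; the furniture and walls round the work are solid. World frame = base frame: x ahead of the robot, y to its left, z up, the work surface at z = 0. Lengths are in m, angles in rad, forces in N, time in s.
With the tool pointing down it reaches from about 0.375 to 0.975 m from the base axis. Payload 3.8 kg.
Tool frame: the origin (TCP) lies on the centre line of the jaws, within the pads' length; the fingertips stand 22 mm ahead of it and the grasp point (between the pads) lies 3 mm ahead of it; z points along the fingers, x is the direction in which the jaws open and shut, and the axes are right-handed (so a half turn about z gives the same grasp; the last joint's range is limited). The gripper opens to 85 mm and grips with 20 to 120 N. Pads are 22 mm wide; open, the fingers measure 114 mm over their backs; the gripper's body (76 mm by 85 mm) begins 54 mm behind the grasp point. The pads swing forward as they close: fully open they stand 13 mm farther back than shut.
Start: joints at [1.178, 0.264, 1.604, -0, 1.274, -0.037], TCP at [0.235, 0.633, 0.253] pointing down, gripper open.
Joint ranges: [-2.63, 2.63], [-0.94, 2.18], [0.31, 2.57], [-1.31, 4.45], [0, 2.66], [-2.55, 2.55]. Speed limits (rad/s): [2.57, 2.57, 3.14, 3.14, 3.14, 3.14].

INTERFACE

Orientations are given as a rotation vector (axis times angle).
In Python, from workcell import bot, viewer gives the robot as it stands.
- The arm moves only by the tool move_arm, never from a script. Its argument "series" is text: rows parted by semicolons, each of 7 numbers parted by spaces: the turn, a rotation vector about the tool's x, y, z scaled (see below), then the shift along the tool's x, y, z scaled (see below), then the opening, from -1 (shut) to 1 (fully open). A call has exactly 8 rows; each row is the pose to reach, as a shift and turn from the pose commanded when the call began, along the tool's axes at that moment; what a row does not reach only later rows make up. The controller multiplies each number of a shift by 100 mm and each number of a turn by 120 degrees. A row lasts 1/10 s, in which the tool goes at most 50 mm and 8.59 degrees, less where a joint would pass 70% of its speed; a pose out of reach is approached as far as the arm can. A call with a number of a shift or a turn outside -1 to 1 is refused whole. A call with a gripper value outside its range is refused whole. The fingers move at their own pace and stop on an object; "squeeze" is the grip in N (left out, the last holds). Time passes only in rows, so rows that repeat a pose let the fingers close, or fill a call up. It gives the time, the measured TCP pose, the force and the opening at its end, in the units of the state.
- bot.read_state(): the state, without advancing time (a new reading comes with each control period).
- viewer.read_camera(name): name is "scene" or "side" or "wrist"; returns a dict with "pixels" (400x640x3 uint8, red, green, blue), "K" (3x3 intrinsics, pixels), "world_to_cam" (4x4, takes a point from world to camera coordinates); the wrist camera has in their place "mount" (4x4, takes a point from camera to tool coordinates, whose origin is the TCP and whose axes are the tool frame's). Camera axes: x right, y up, looking along -z (the intrinsics and any distortion apply to the point x, -y, -z); pixel columns grow to the right and rows downward; lengths in m; the calibration is good to about 2 mm. A picture is of the moment at which its call begins: read the wrist's pose just before it. There is no depth.
- bot.finish_job(): hands the job in, once; it reports no verdict.
The state is a dict: "time": time; "q": joint angles; "joint_vel": joint speeds; "joint_torque": joint torques, N m; "tool_pos": TCP position; "tcp_rot": TCP orientation; "wrist_force": force on the tool from outside, world axes, zero at the start; "torque": the same for the moment, N m; "width": opening from 0.0 (shut) to 1.0 (fully open).
Only numpy, scipy, OpenCV 4.12 (cv2) and the standard library are available. Lean on these libraries where they do the work, as an engineer would, in place of code of your own. Each camera call takes 0.05 s, during which the arm holds its last target.

TASK

Load the loose Petri dish into the reader carousel: turn the carousel until its empty nest clicks in beside the loading pointer, set the dish down flat between the four pins of that nest (do not drop it from a height), then turn the carousel on until the dish clicks in in front of the black reader head, still lying flat in its nest, and let go. Leave the black cap, the oil bottle and the tape roll where they are.

Things in the scene. Friction and masses are not known exactly. Their poses are not given: they have to be found in the camera images.
- carousel: Fixed white base; origin on the desk, on the turntable's vertical axis. The aluminium turntable on it is 230 mm across, its flat face 44 mm above the desk, with a low hub (18 mm radius, 9 mm high). A second Petri dish is fixed in another nest on the turntable and stays there. The base's +x axis points to the reader, its -60 deg direction (clockwise from above) to the loading pointer.
- turntable (a joint): Turntable angle in the base, rad, counter-clockwise from above positive. It clicks in at -1.571, -0.524, +0.524 (empty nest at the loading pointer) and +1.571 (nest at the reader); stops at +-1.8. Let go between two it is pulled to the nearer. Force to turn it at the handle: up to 4 N. It starts below -0.2, mostly clicked in at one of the lower two.
- handle (a point): Point on the axis of the upright round black handle post, which is there to turn the turntable: 14 mm diameter, 92 mm from the turntable's axis, its top 93 mm above the desk, 49 mm above the turntable's face. This point is 79 mm above the desk. Seen in the base's frame it lies in the direction 180 deg + joint angle.
- nest (a point): Centre of the empty nest (a dark round pad, 58 mm across, flush), on the turntable's face (44 mm above the desk), 75 mm from the axis, in the direction 270 deg + joint angle of the base's frame. Four upright steel pins, 6 mm diameter, 6.5 mm high, stand 32.5 mm from this centre at 45 deg to the radial line; fingers fit between them on the radial and on the tangential sides.
- loading_station (a point): Fixed point where the nest's centre is at joint +0.524: 75 mm from the axis, at the height of the turntable's face. The small dark loading pointer (its wedge-shaped top points to the axis), fixed to the base, stands outside the turntable beyond it, 120 to 160 mm from the axis, its top 39 mm above the desk.
- reading_station (a point): Fixed point where the nest's centre is at joint +1.571: 75 mm from the axis, at the height of the turntable's face. The black reader head, fixed to the base, stands outside the turntable beyond it: lens 125 mm from the axis, 46 mm wide, top 82 mm above the desk.
- dish: The loose Petri dish with pink medium, lid fixed on, lying on the desk; round, 56 mm across the lid to the eye, fingers close on it at about 52 mm; 14 mm high to the eye, 12 mm to the touch; about 16 g. Origin at the centre of its underside, z up.
- body_cap: Bystander: round flat black camera body cap, 57 mm across, 9 mm high. Origin at the centre of its underside.
- oil_bottle: Bystander: small amber bottle with white cap, 30 mm across, 66 mm high. Origin at the centre of its underside.
- tape_roll: Bystander: roll of beige tape lying flat, 68 mm across, 19 mm high. Origin at the centre of its underside.
There are look-alikes about, which are no part of the job. Leave any orange or purple look-alike of the dish alone.

How it is judged:
By the outcome, as a careful person would: the job done as asked, in the order asked, and still so for the second after the job is handed in, with the robot touching nothing.
It also fails if it takes over 64 s, if anything falls off the work surface, if the arm or the gripper's body presses on something with over 40 N, if the wrist force passes 120 N, or if a joint passes its speed limit or range.

## Working session

There is one attempt and no reset: what is moved stays moved. The work goes in short steps, Python scripts to look and compute and a tool call to move; the robot and the scene stay as the last step left them, time stands still between calls to the robot, and variables do not carry over. Pictures are saved under pics/ and viewed, and the job is handed in when it is done.

Besides the shell and the picture viewer there is one more tool, called after "Request:" by a JSON object that holds its "api" and its "payload". move_arm: Moves the arm, as the interface text tells. Its arguments: {"type":"object","properties":{"series":{"type":"string"},"squeeze":{"type":"number"}},"required":["series"]}

```bash
ls; mkdir -p pics; python3 - <<'E'
from workcell import bot, viewer
import cv2,numpy as np
s=bot.read_state(); print(s)
for n in ["scene","side","wrist"]:
    c=viewer.read_camera(n); cv2.imwrite(f"pics/{n}0.png",c["pixels"][:,:,::-1])
    np.savez(f"pics/{n}0.npz",**{k:np.array(v) for k,v in c.items()})
    print(n,{k:np.round(v,4).tolist() for k,v in c.items() if k!="pixels"})
E
```

```text
pics
{'time': 0.0, 'q': array([ 1.17808818e+00,  2.64732144e-01,  1.60537069e+00,  3.16307276e-05,
        1.27369945e+00, -3.68533678e-02]), 'joint_vel': array([ 0.00041134,  0.00147427,  0.00028072, -0.00097227, -0.00083046,
       -0.00106456]), 'joint_torque': array([-1.14154056e-03, -5.15116274e+01, -3.67310965e+01,  1.05039981e-04,
        1.28384319e-02, -5.82606475e-06]), 'tool_pos': array([0.23486714, 0.63209605, 0.25197792]), 'tcp_rot': array([ 2.57859193,  1.79251819, -0.00294553]), 'wrist_force': array([ 1.14360921, -0.45224049, -0.84109341]), 'torque': array([-0.01909576, -0.03500762, -0.00649146]), 'width': 1.0000194962444167}
scene {'K': [[432.7496, 0.0, 320.0081], [0.0, 432.7496, 207.1382], [0.0, 0.0, 1.0]], 'world_to_cam': [[0.7876, -0.616, 0.0158, -0.4133], [0.4255, 0.5622, 0.7092, -0.299], [-0.4457, -0.5518, 0.7049, -0.975], [0.0, 0.0, 0.0, 1.0]]}
side {'K': [[428.2237, 0.0, 320.274], [0.0, 428.2237, 199.925], [0.0, 0.0, 1.0]], 'world_to_cam': [[0.8251, -0.5645, -0.0213, -0.4175], [0.2757, 0.3695, 0.8874, -0.2375], [-0.4931, -0.7381, 0.4606, -0.8933], [0.0, 0.0, 0.0, 1.0]]}
wrist {'K': [[284.2007, 0.0, 315.9819], [0.0, 284.2007, 203.9567], [0.0, 0.0, 1.0]], 'mount': [[1.0, 0.0011, 0.0007, -0.0001], [0.0013, -0.9443, -0.3291, -0.085], [0.0003, 0.3291, -0.9443, -0.1205], [0.0, 0.0, 0.0, 1.0]]}
```

View pics/scene0.png

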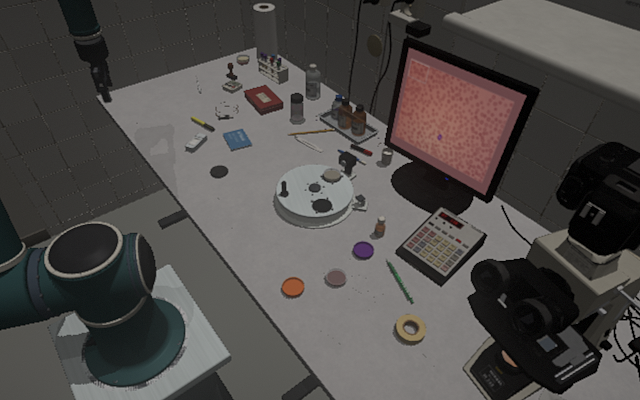

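View pics/side0.png

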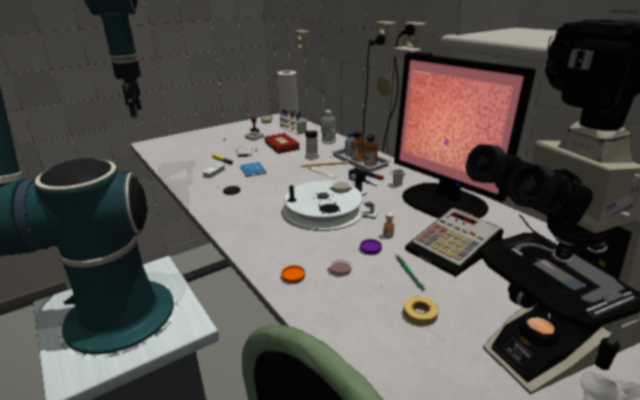

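View pics/wrist0.png

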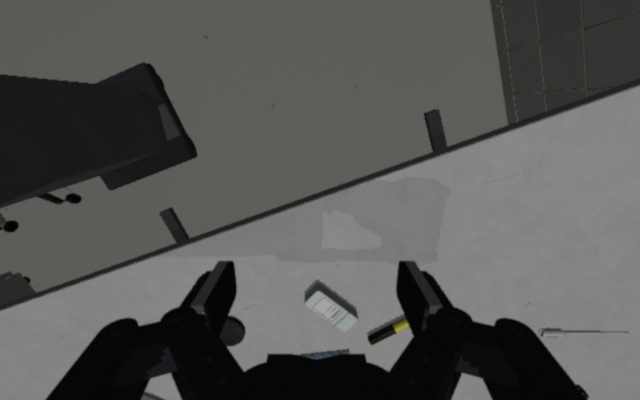

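The scene view shows the carousel around (315,195), the pink dish at about (336,278), the orange look-alike at (293,287) and the purple one at (363,250). I'll enlarge these.

```bash
python3 - <<'E'
import cv2
a=cv2.imread("pics/scene0.png")[140:300,255:395]; cv2.imwrite("pics/s0c.png",cv2.resize(a,None,fx=5,fy=5,interpolation=cv2.INTER_CUBIC)[:600*2][:,:700]) if 0 else cv2.imwrite("pics/s0c.png",cv2.resize(a[:90],(784,504),interpolation=cv2.INTER_CUBIC))
cv2.imwrite("pics/s0d.png",cv2.resize(a[90:160],(784,392),interpolation=cv2.INTER_CUBIC))
b=cv2.imread("pics/side0.png")[160:290,270:410]; cv2.imwrite("pics/d0c.png",cv2.resize(b[:100],(784,560),interpolation=cv2.INTER_CUBIC))
E
```

```text
(no output)
```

View pics/s0c.png

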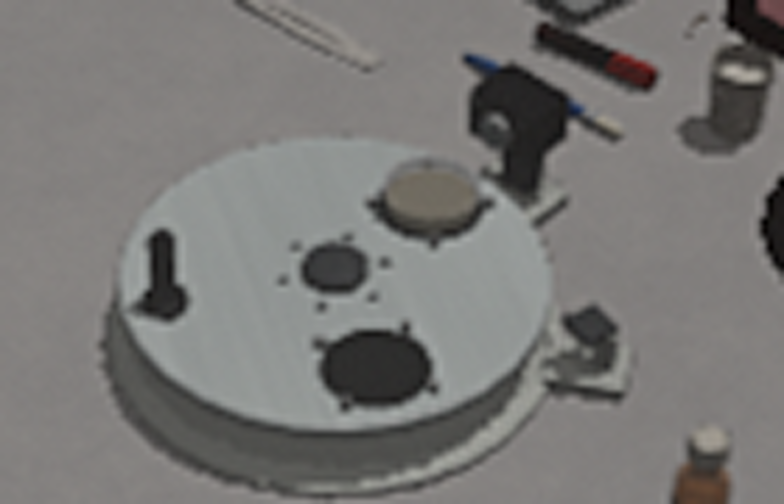

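View pics/s0d.png

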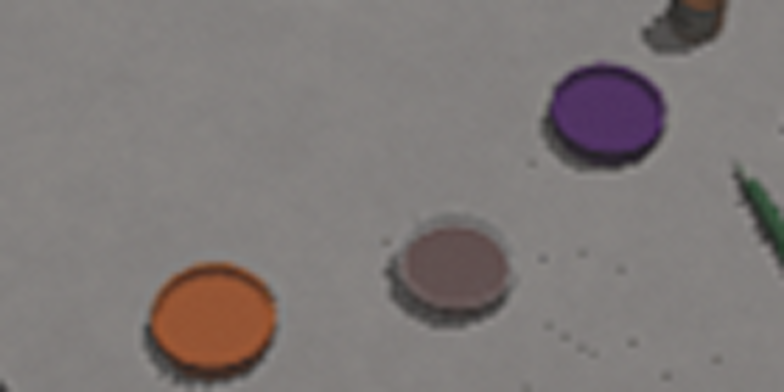

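View pics/d0c.png

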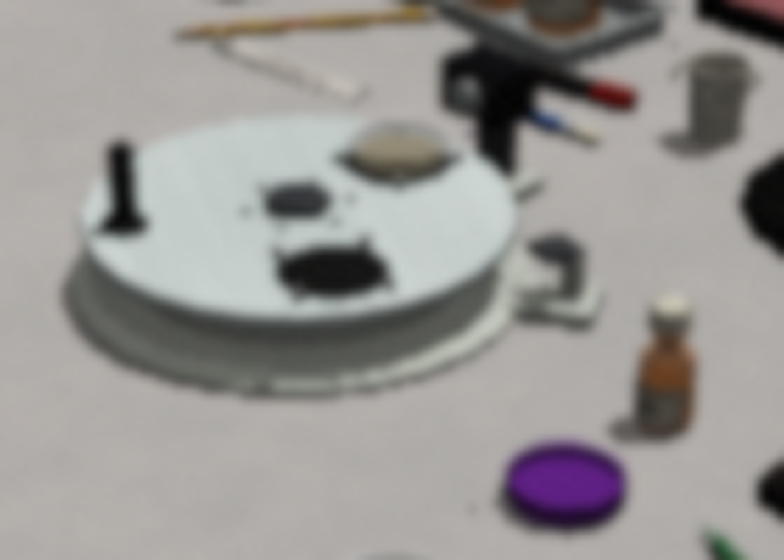

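```bash
cat > h.py <<'E'
import numpy as np, cv2
from scipy.spatial.transform import Rotation as R
def ray(cam,u,v,z):
    d=np.load(f"pics/{cam}.npz"); K=d["K"]; T=d["world_to_cam"] if "world_to_cam" in d else np.linalg.inv(d["c2w"])
    p=np.linalg.inv(K)@[u,v,1]; p=np.array([p[0],-p[1],-p[2]])
    o=-T[:3,:3].T@T[:3,3]; w=T[:3,:3].T@p
    return o+w*(z-o[2])/w[2]
def proj(cam,P):
    d=np.load(f"pics/{cam}.npz"); K=d["K"]; T=d["world_to_cam"] if "world_to_cam" in d else np.linalg.inv(d["c2w"])
    c=T[:3,:3]@P+T[:3,3]; q=K@[c[0],-c[1],-c[2]]; return q[:2]/q[2]
def snapw(name):
    from workcell import bot,viewer
    s=bot.read_state(); c=viewer.read_camera("wrist")
    M=np.eye(4); M[:3,:3]=R.from_rotvec(s["tcp_rot"]).as_matrix(); M[:3,3]=s["tool_pos"]
    np.savez(f"pics/{name}.npz",K=c["K"],c2w=M@c["mount"]); cv2.imwrite(f"pics/{name}.png",c["pixels"][:,:,::-1])
    return s
E
python3 - <<'E'
from h import *
f=5.6
def S(x,y,z,oy=140): return ray("scene0",255+x/f,oy+y/f,z)
def D(x,y,z): return ray("side0",270+x/f,160+y/f,z)
hub=S(335,265,.053);n=S(375,368,.044);h=S(162,235,.093);pt=S(590,325,.039)
hd=D(297,198,.053);nd=D(333,270,.044);hhd=D(121,145,.093);ptd=D(555,250,.039)
for a in(hub,hd,n,nd,h,hhd,pt,ptd): print(a.round(4))
print("dish",S(455,262,.011,230),ray("side0",341,267,.011))
for H,N,HA,PT in((hub,n,h,pt),(hd,nd,hhd,ptd)):
    for q in(N,HA,PT):
        v=(q-H)[:2]; print(np.linalg.norm(v),np.degrees(np.arctan2(v[1],v[0])))
E
```

```text
[0.5961 0.1172 0.053 ]
[0.5919 0.1095 0.053 ]
[0.5711 0.0513 0.044 ]
[0.5712 0.0484 0.044 ]
[0.513  0.1528 0.093 ]
[0.5101 0.146  0.093 ]
[0.6831 0.0128 0.039 ]
[0.679  0.0061 0.039 ]
dish [ 0.46297191 -0.1453725   0.011     ] [ 0.46066743 -0.15255997  0.011     ]
0.07042138222005906 -110.77498819512257
0.09036769967575965 156.79584581630792
0.13586857672506217 -50.18204583944259
0.06452493768966629 -108.77867165200934
0.0896195829134496 155.98915936889412
0.1351691564279813 -49.90586860429933
```

Request:
{"api": "move_arm", "payload": {"series": "0 0 0 -0.08 0.1 0 0.2;0 0 0 -0.21 0.25 0 0.2;0 0 0 -0.34 0.4 0 0.2;0 0 0 -0.47 0.55 0 0.2;0 0 0 -0.6 0.7 0 0.2;0 0 0 -0.7 0.82 0 0.2;0 0 0 -0.79 0.92 0 0.2;0 0 0 -0.85 1 0 0.2"}}

```text
time: 0.95
tool_pos: [0.3, 0.517, 0.2535]
tcp_rot: [-2.58, -1.792, -0.0]
wrist_force: [-0.2, -0.2, 1.0]
width: 0.597
```

Request:
{"api": "move_arm", "payload": {"series": "0 0 0 -0.08 0.1 0 0.2;0 0 0 -0.21 0.25 0 0.2;0 0 0 -0.34 0.4 0 0.2;0 0 0 -0.47 0.55 0 0.2;0 0 0 -0.6 0.7 0 0.2;0 0 0 -0.7 0.82 0 0.2;0 0 0 -0.79 0.92 0 0.2;0 0 0 -0.85 1 0 0.2"}}

```text
time: 1.75
tool_pos: [0.3638, 0.4029, 0.2533]
tcp_rot: [-2.58, -1.793, -0.0]
wrist_force: [-0.4, 1.0, 0.1]
width: 0.599
```

Request:
{"api": "move_arm", "payload": {"series": "0 0 0 -0.08 0.1 0 0.2;0 0 0 -0.21 0.25 0 0.2;0 0 0 -0.34 0.4 0 0.2;0 0 0 -0.47 0.55 0 0.2;0 0 0 -0.6 0.7 0 0.2;0 0 0 -0.7 0.82 0 0.2;0 0 0 -0.79 0.92 0 0.2;0 0 0 -0.85 1 0 0.2"}}

```text
time: 2.55
tool_pos: [0.428, 0.2883, 0.2533]
tcp_rot: [-2.58, -1.793, 0.0]
wrist_force: [0.0, -0.4, 0.3]
width: 0.604
```

Request:
{"api": "move_arm", "payload": {"series": "0 0 0 -0.08 0.1 0 0.2;0 0 0 -0.21 0.25 0 0.2;0 0 0 -0.34 0.4 0 0.2;0 0 0 -0.47 0.55 0 0.2;0 0 0 -0.6 0.7 0 0.2;0 0 0 -0.7 0.82 0 0.2;0 0 0 -0.79 0.92 0 0.2;0 0 0 -0.85 1 0 0.2"}}

```text
time: 3.35
tool_pos: [0.4921, 0.1738, 0.2532]
tcp_rot: [-2.58, -1.793, 0.0]
wrist_force: [-0.2, 0.2, -0.5]
width: 0.604
```

```bash
python3 - <<'E'
from h import *
s=snapw("w1"); print(s["time"],s["tool_pos"],s["tcp_rot"],s["q"],s["width"])
E
```

```text
3.35 [0.49207069 0.17378402 0.25322986] [-2.57977034e+00 -1.79268113e+00  2.14694014e-04] [ 2.91724520e-01 -2.71929913e-02  1.92777115e+00  6.44986492e-05
  1.24117820e+00 -9.22885570e-01] 0.604183100255861
```

View pics/w1.png

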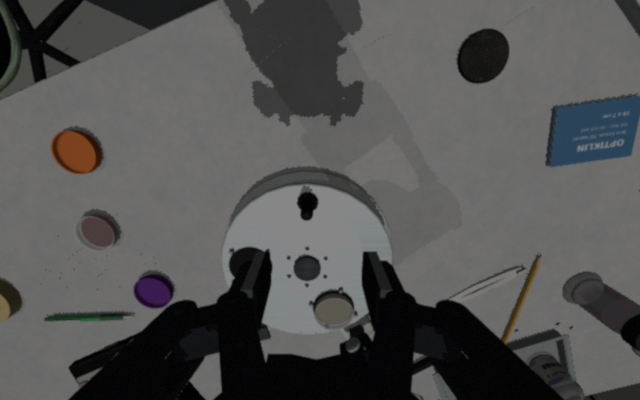

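Overhead view: hub at (307,268), handle at about (308,205), nest partly hidden at (248,265), pink dish at (98,231). I'll enlarge.

```bash
python3 - <<'E'
import cv2
a=cv2.imread("pics/w1.png"); 
cv2.imwrite("pics/w1a.png",cv2.resize(a[160:350,210:410],(800,760),interpolation=cv2.INTER_CUBIC)[:600])
cv2.imwrite("pics/w1b.png",cv2.resize(a[190:270,60:140],(480,480),interpolation=cv2.INTER_CUBIC))
E
```

```text
(no output)
```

View pics/w1a.png

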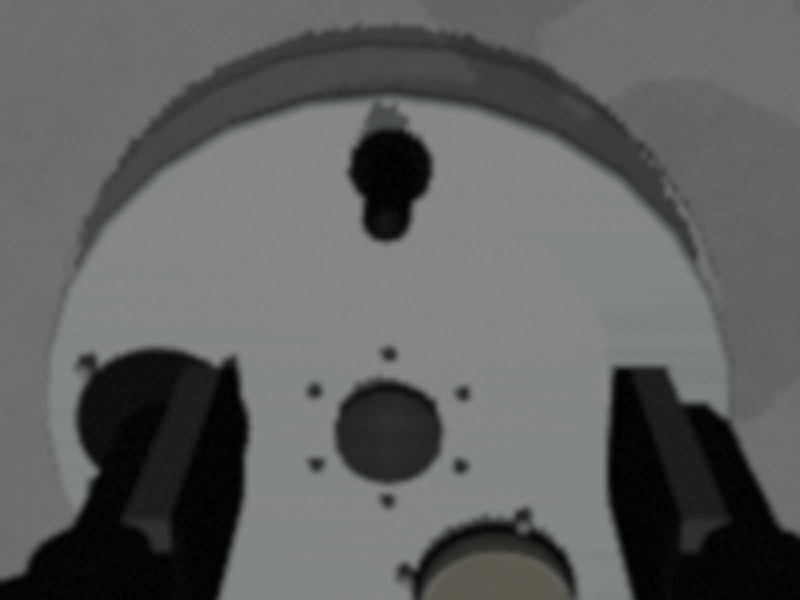

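View pics/w1b.png

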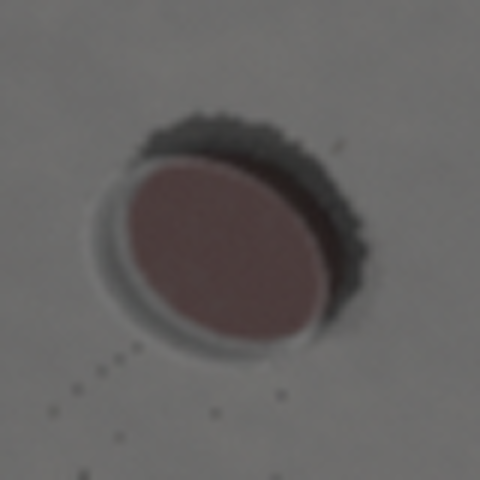

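```bash
python3 - <<'E'
from h import *
hub=ray("w1",210+389/4,160+432/4,.053);hub2=ray("w1",210+388/4,160+428/4,.044)
ha=ray("w1",210+387/4,160+218/4,.093)
print(hub,hub2,ha)
v=(ha-(hub+hub2)/2)[:2];print(np.linalg.norm(v),np.degrees(np.arctan2(v[1],v[0])))
print("dish",ray("w1",95.2,233,.007),ray("w1",98,232,.008))
for n,u,w in(("or",76,152),("pu",154,291)):print(n,ray("w1",u,w,.008))
# rim fit check
for H in(hub2,):
  print([proj("w1",np.array([H[0]+.115*np.cos(t),H[1]+.115*np.sin(t),.044])).round(1) for t in np.radians([160,100,220])])
E
```

```text
[0.59547632 0.12273772 0.053     ] [0.59906873 0.12071413 0.044     ] [0.51166281 0.1557073  0.093     ]
0.09210731435491187 158.35020613340603
dish [ 0.46342947 -0.14989656  0.007     ] [ 0.46335991 -0.14431566  0.008     ]
or [ 0.35810356 -0.10480997  0.008     ]
pu [ 0.57702064 -0.12213251  0.008     ]
[array([305.2, 183.4]), array([384.9, 226.8]), array([227.5, 228. ])]
```

Request:
{"api": "move_arm", "payload": {"series": "0 0 0 -0.01 0.04 0.1 0;0 0 0 -0.04 0.1 0.25 0;0 0 0 -0.07 0.17 0.4 0;0 0 0 -0.1 0.23 0.55 0;0 0 0 -0.11 0.25 0.7 0;0 0 0 -0.11 0.25 0.85 0;0 0 0 -0.11 0.25 0.95 0;0 0 0 -0.11 0.25 1 0"}}

```text
time: 4.2
tool_pos: [0.5103, 0.1556, 0.1515]
tcp_rot: [-2.579, -1.793, 0.004]
wrist_force: [-0.5, 0.5, -0.1]
width: 0.503
```

```bash
python3 - <<'E'
from h import *
s=snapw("w2"); print(s["time"],s["tool_pos"],s["width"])
a=cv2.imread("pics/w2.png"); cv2.imwrite("pics/w2a.png",cv2.resize(a[120:400,160:480],(800,700))[:600])
E
```

```text
4.2 [0.51025174 0.15557661 0.15147838] 0.5025287678732463
```

View pics/w2a.png

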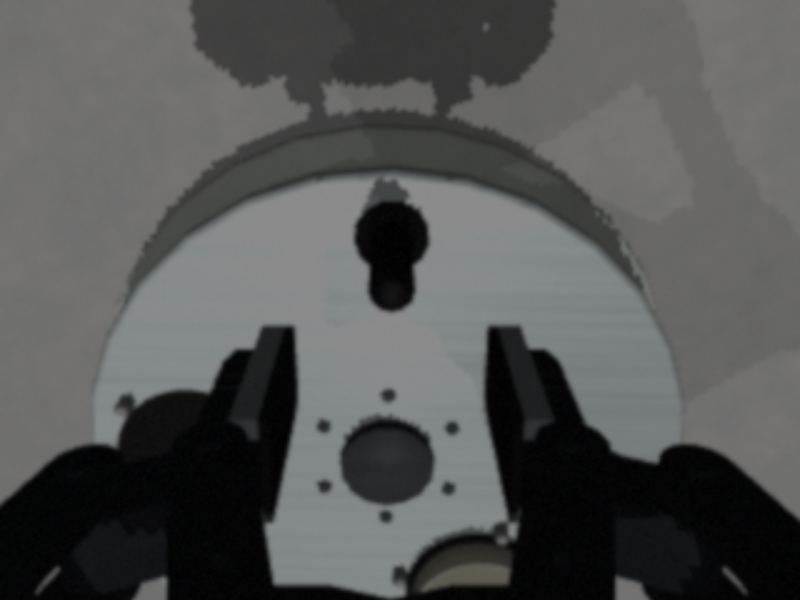

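The handle top, at about (317,237) in the full picture, lies midway between the fingers.

```bash
python3 - <<'E'
from h import *
ha=ray("w2",316.8,236.5,.093);hub=ray("w2",160+387/2.5,120+461/2.5,.053);h2=ray("w2",160+387/2.5,120+457/2.5,.044)
print(ha,hub,h2)
v=(ha-hub)[:2];print(np.linalg.norm(v),np.degrees(np.arctan2(v[1],v[0])))
C=(hub+h2)[:2]/2
E
```

```text
[0.51147586 0.15536981 0.093     ] [0.59402633 0.12273958 0.053     ] [0.59898275 0.1208298  0.044     ]
0.0887654896938557 158.43229799849857
```

Request:
{"api": "move_arm", "payload": {"series": "0 0 0 0 0.01 0.15 -0.2;0 0 0 0 0.01 0.35 -0.2;0 0 0 0 0.01 0.55 -0.2;0 0 0 0 0.01 0.72 -0.2;0 0 0 0 0.01 0.72 -1;0 0 0 0 0.01 0.72 -1;0 0 0 0 0.01 0.72 -1;0 0 0 0 0.01 0.72 -1", "squeeze": 25}}

```text
time: 5.05
tool_pos: [0.5111, 0.155, 0.0802]
tcp_rot: [-2.579, -1.793, 0.003]
wrist_force: [1.0, -0.3, -15.0]
width: 0.151
```

```bash
python3 - <<'E'
from h import *
a0=np.radians(158.4);psi=np.radians(69.6)
for t in np.radians([3,7,11,15,19,23,27,30]):
    d=.092*np.array([np.cos(a0+t)-np.cos(a0),np.sin(a0+t)-np.sin(a0)])
    x=d@[np.cos(psi),np.sin(psi)];y=d@[np.sin(psi),-np.cos(psi)]
    print("0 0 %.4f %.3f %.3f 0 -1;"%(-np.degrees(t)/120,x*10,y*10))
E
```

```text
0 0 -0.0250 -0.048 0.000 0 -1;
0 0 -0.0583 -0.112 0.005 0 -1;
0 0 -0.0917 -0.176 0.013 0 -1;
0 0 -0.1250 -0.239 0.026 0 -1;
0 0 -0.1583 -0.301 0.044 0 -1;
0 0 -0.1917 -0.361 0.066 0 -1;
0 0 -0.2250 -0.420 0.092 0 -1;
0 0 -0.2500 -0.462 0.114 0 -1;
```

Request:
{"api": "move_arm", "payload": {"series": "0 0 -0.025 -0.048 0 0 -1;0 0 -0.058 -0.112 0.005 0 -1;0 0 -0.092 -0.176 0.013 0 -1;0 0 -0.125 -0.239 0.026 0 -1;0 0 -0.158 -0.301 0.044 0 -1;0 0 -0.192 -0.361 0.066 0 -1;0 0 -0.225 -0.42 0.092 0 -1;0 0 -0.25 -0.462 0.114 0 -1"}}

```text
time: 5.85
tool_pos: [0.5057, 0.1076, 0.0802]
tcp_rot: [-2.024, -2.401, 0.002]
wrist_force: [1.6, 1.4, -16.0]
width: 0.156
```

Request:
{"api": "move_arm", "payload": {"series": "0 0 -0.025 -0.048 0 0 -1;0 0 -0.058 -0.112 0.005 0 -1;0 0 -0.092 -0.176 0.013 0 -1;0 0 -0.125 -0.239 0.026 0 -1;0 0 -0.158 -0.301 0.044 0 -1;0 0 -0.192 -0.361 0.066 0 -1;0 0 -0.225 -0.42 0.092 0 -1;0 0 -0.25 -0.462 0.114 0 -1"}}

```text
time: 6.65
tool_pos: [0.5245, 0.0634, 0.0802]
tcp_rot: [-1.333, -2.842, 0.003]
wrist_force: [0.0, -2.1, -14.4]
width: 0.148
```

Request:
{"api": "move_arm", "payload": {"series": "0 0 0 0 0 0 -0.8;0 0 0 0 0 0 -0.5;0 0 0 0 0 0 -0.2;0 0 0 0 0 0 -0.2;0 0 0 0 0 -0.1 -0.2;0 0 0 0 0 -0.3 -0.2;0 0 0 0 0 -0.65 -0.2;0 0 0 0 0 -1 -0.2"}}

```text
time: 7.45
tool_pos: [0.5256, 0.0646, 0.1833]
tcp_rot: [1.337, 2.843, 0.0]
wrist_force: [0.0, -0.0, -0.4]
width: 0.402
```

```bash
python3 - <<'E'
from h import *
from workcell import viewer
s=snapw("w3"); print(s["time"],s["tool_pos"],s["tcp_rot"],s["width"],s["q"])
c=viewer.read_camera("scene"); np.savez("pics/scene3.npz",K=c["K"],world_to_cam=c["world_to_cam"]); b=c["pixels"][:,:,::-1]
a=cv2.imread("pics/w3.png"); cv2.imwrite("pics/w3a.png",np.vstack([cv2.resize(a,(640,400))]))
cv2.imwrite("pics/s3.png",cv2.resize(b[140:230,255:395],(784,504),interpolation=cv2.INTER_CUBIC))
E
```

```text
7.45 [0.52562584 0.06463794 0.18328428] [1.33704628e+00 2.84261172e+00 4.48710122e-04] 0.4021330893807111 [ 7.52415560e-02  4.49437495e-02  1.98917240e+00  1.49170960e-04
  1.10713219e+00 -2.18710900e+00]
```

View pics/w3a.png

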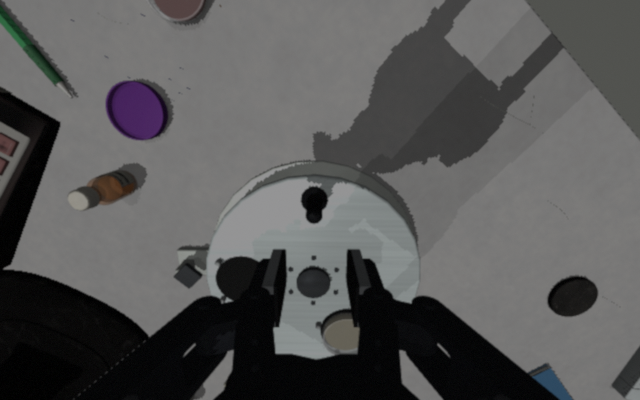

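View pics/s3.png

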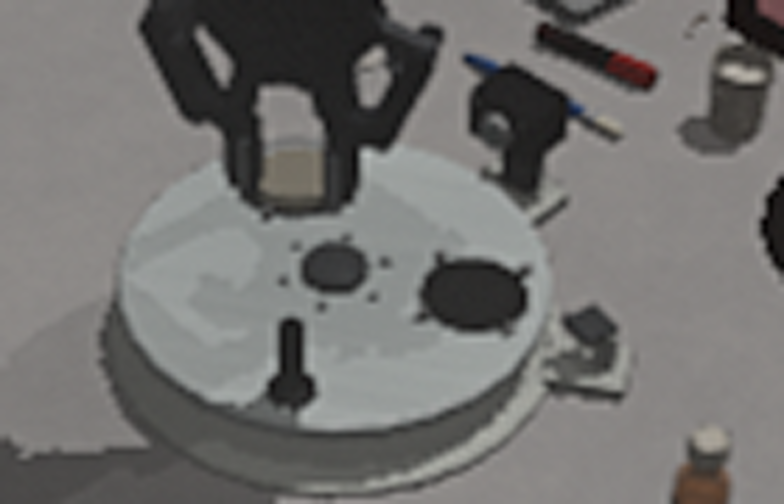

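The nest is now by the pointer (crop 475,294). I'll measure the angle from both cameras.

```bash
python3 - <<'E'
from h import *
a=cv2.imread("pics/w3.png"); cv2.imwrite("pics/w3b.png",cv2.resize(a[150:300,200:400],(800,600),interpolation=cv2.INTER_CUBIC))
f=5.6
h=ray("scene3",255+291/f,140+323/f,.093);n=ray("scene3",255+475/f,140+294/f,.044);c=ray("scene3",255+335/f,140+265/f,.053)
print(h,n,c)
for q in (h,n):
  v=(q-c)[:2];print(np.linalg.norm(v),np.degrees(np.arctan2(v[1],v[0])))
E
```

```text
[0.5263484  0.06203692 0.093     ] [0.64687642 0.06305551 0.044     ] [0.59608038 0.11718756 0.053     ]
0.08890525087103242 -141.6597197345783
0.07423285583916321 -46.82101465795079
```

View pics/w3b.png

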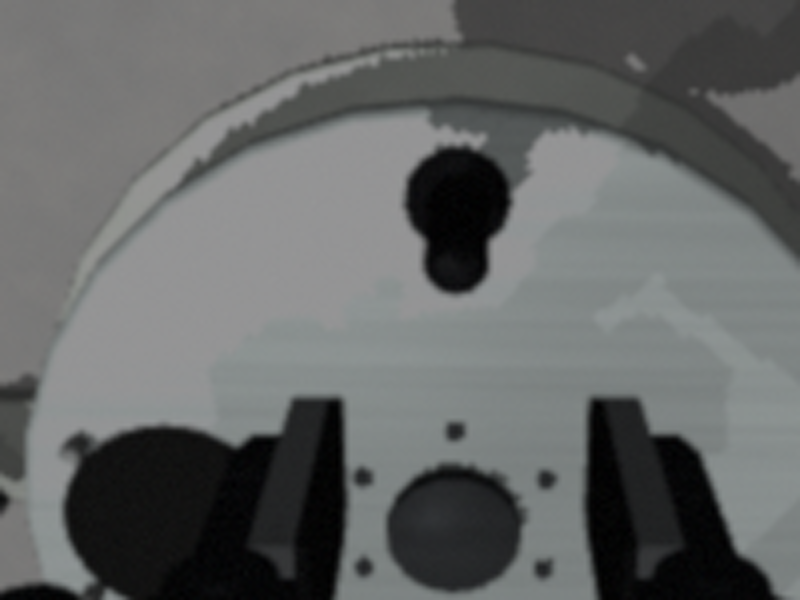

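```bash
python3 - <<'E'
from h import *
h=ray("w3",314,215.4,.093);c=ray("w3",313.5,281.6,.053);c2=ray("w3",313.6,280.7,.044)
print(h,c,c2)
for C in (c,c2,np.array([.597,.1215,0])):
  v=(h-C)[:2];print(np.linalg.norm(v),np.degrees(np.arctan2(v[1],v[0])))
  a=np.arctan2(v[1],v[0])+np.pi/2
  print("nest",C[:2]+.075*np.array([np.cos(a),np.sin(a)]))
E
```

```text
[0.52523369 0.0620065  0.093     ] [0.5946384  0.11799312 0.053     ] [0.59853065 0.12122077 0.044     ]
0.0891712740357092 -141.10796082840218
nest [0.64172752 0.05961834]
0.09422724451941178 -141.06636094838052
nest [0.64566213 0.0628802 ]
0.0932195252657957 -140.3416324727088
nest [0.64486564 0.06376024]
```

Request:
{"api": "move_arm", "payload": {"series": "0 0 0.06 -0.06 -0.08 0 1;0 0 0.13 -0.17 -0.21 0 1;0 0 0.2 -0.28 -0.35 0 1;0 0 0.27 -0.4 -0.5 0 1;0 0 0.34 -0.52 -0.65 0 1;0 0 0.41 -0.63 -0.79 0 1;0 0 0.47 -0.73 -0.91 0 1;0 0 0.5 -0.8 -1 0 1"}}

```text
time: 8.35
tool_pos: [0.4997, -0.0618, 0.1819]
tcp_rot: [2.583, 1.787, 0.001]
wrist_force: [0.3, 0.5, 0.7]
width: 0.999
```

Request:
{"api": "move_arm", "payload": {"series": "0 0 0.04 -0.1 0 0 1;0 0 0.1 -0.25 -0.01 0.05 1;0 0 0.16 -0.4 -0.02 0.1 1;0 0 0.21 -0.55 -0.03 0.2 1;0 0 0.25 -0.7 -0.04 0.27 1;0 0 0.25 -0.83 -0.04 0.34 1;0 0 0.25 -0.93 -0.04 0.4 1;0 0 0.25 -0.93 -0.04 0.4 1"}}

```text
time: 9.15
tool_pos: [0.4627, -0.1474, 0.1405]
tcp_rot: [-2.955, -1.064, 0.002]
wrist_force: [0.0, 0.4, -0.7]
width: 1.002
```

```bash
python3 - <<'E'
from h import *
s=snapw("w4"); print(s["time"],s["tool_pos"],s["tcp_rot"],s["width"],s["q"])
a=cv2.imread("pics/w4.png"); cv2.imwrite("pics/w4a.png",cv2.resize(a[100:400,120:520],(800,600)))
E
```

```text
9.15 [ 0.46272268 -0.14740823  0.14053093] [-2.95495271e+00 -1.06425585e+00  1.78418835e-03] 1.0020349544146567 [-3.59628016e-01  7.31378632e-03  2.11434727e+00 -1.22512520e-04
  1.02133483e+00 -1.05095845e+00]
```

View pics/w4a.png

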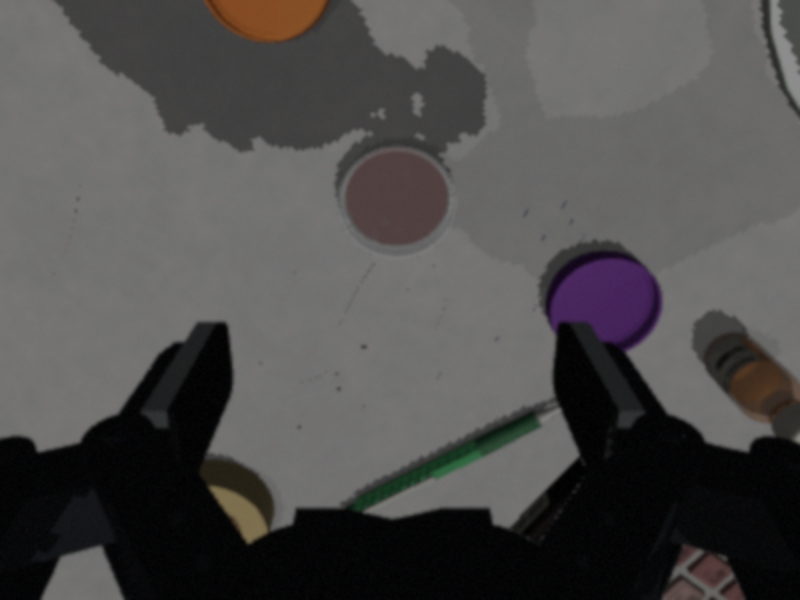

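The dish is centred at about (318,199.5), and the fingers straddle it in x. The purple look-alike at (422,250) will be clear.

```bash
python3 - <<'E'
from h import *
from workcell import bot
s=bot.read_state()
Rm=R.from_rotvec(s["tcp_rot"]).as_matrix()
for u,v,z in((318,199.5,.008),(318.2,199,.012),(422,250,.008)):
  p=ray("w4",u,v,z); print(p,(Rm.T@(p-s["tool_pos"])).round(4))
E
```

```text
[ 0.463104 -0.145436  0.008   ] [ 0.0009 -0.0012  0.133 ]
[ 0.46207555 -0.14394448  0.012     ] [ 0.001 -0.003  0.129]
[ 0.57708136 -0.12016717  0.008     ] [0.1048 0.052  0.133 ]
```

Request:
{"api": "move_arm", "payload": {"series": "0 0 0 0.01 -0.02 0.1 0.7;0 0 0 0.01 -0.02 0.25 0.7;0 0 0 0.01 -0.02 0.4 0.7;0 0 0 0.01 -0.02 0.55 0.7;0 0 0 0.01 -0.02 0.7 0.7;0 0 0 0.01 -0.02 0.82 0.7;0 0 0 0.01 -0.02 0.92 0.7;0 0 0 0.01 -0.02 0.97 0.7"}}

```text
time: 10.0
tool_pos: [0.4626, -0.1441, 0.0432]
tcp_rot: [-2.955, -1.065, 0.002]
wrist_force: [-0.6, -0.3, -0.3]
width: 0.848
```

Request:
{"api": "move_arm", "payload": {"series": "0 0 0 0 0 0.08 0.7;0 0 0 0 0 0.16 0.7;0 0 0 0 0 0.225 0.7;0 0 0 0 0 0.225 0.4;0 0 0 0 0 0.225 0;0 0 0 0 0 0.225 0;0 0 0 0 0 0.225 0;0 0 0 0 0 0.225 0", "squeeze": 20}}

```text
time: 10.8
tool_pos: [0.4633, -0.1447, 0.0221]
tcp_rot: [2.955, 1.064, 0.001]
wrist_force: [0.4, -0.5, 0.2]
width: 0.583
```

```bash
python3 - <<'E'
from h import *
s=snapw("w5"); print(s["time"],s["tool_pos"],s["tcp_rot"],s["width"],s["wrist_force"])
a=cv2.imread("pics/w5.png"); cv2.imwrite("pics/w5a.png",cv2.resize(a[150:350,170:470],(800,533)))
E
```

```text
10.8 [ 0.46331157 -0.14470383  0.02207237] [2.95532348e+00 1.06436758e+00 8.63383697e-04] 0.583303780818571 [ 0.38121865 -0.47815952  0.18149468]
```

View pics/w5a.png

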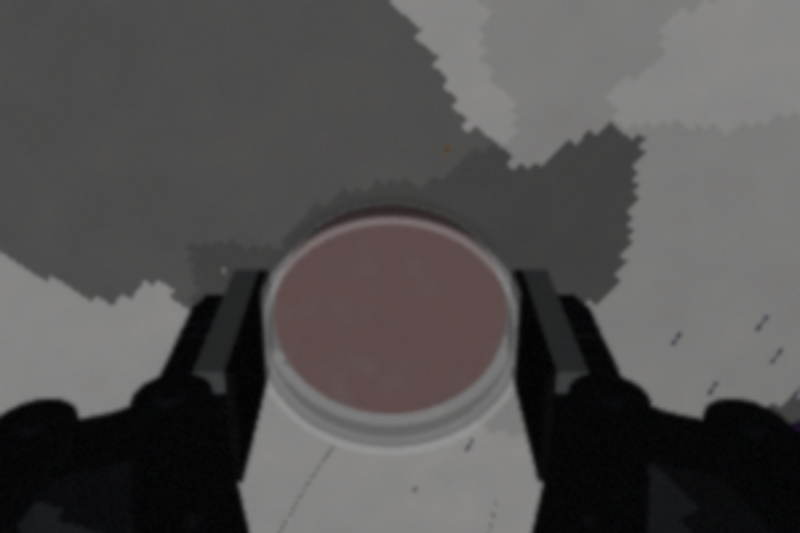

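```bash
python3 - <<'E'
from h import *
from workcell import bot
s=bot.read_state();Rm=R.from_rotvec(s["tcp_rot"]).as_matrix()
for v in (268,270,272):
  p=ray("w5",316.3,v,.013); print(p,(Rm.T@(p-s["tool_pos"])).round(4))
# ellipse of model rim
for dy in(-.004,-.002,0,.002):
  c=Rm@np.array([0,dy,0])+s["tool_pos"]
  for z,r in((.014,.028),(.0,.026)):
    P=[proj("w5",np.array([c[0]+r*np.cos(t),c[1]+r*np.sin(t),z])) for t in np.linspace(0,6.28,60)]
    P=(np.array(P)-[170,150])*2.667; print(dy,z,P.min(0).round(),P.max(0).round())
E
```

```text
[ 0.4605777 -0.1415078  0.013    ] [-0.     -0.0042  0.009 ]
[ 0.46134698 -0.14243902  0.013     ] [-0.    -0.003  0.009]
[ 0.46212039 -0.14337523  0.013     ] [-0.     -0.0017  0.009 ]
-0.004 0.014 [247. 185.] [534. 435.]
-0.004 0.0 [268. 168.] [513. 385.]
-0.002 0.014 [247. 196.] [533. 443.]
-0.002 0.0 [268. 177.] [512. 392.]
0 0.014 [248. 206.] [533. 451.]
0 0.0 [269. 187.] [512. 400.]
0.002 0.014 [249. 215.] [532. 459.]
0.002 0.0 [269. 196.] [511. 407.]
```

Request:
{"api": "move_arm", "payload": {"series": "0 0 0 0 0 -0.05 0;0 0 0 0 0 -0.15 0;0 0 0 0 0 -0.3 0;0 0 0 0.02 0 -0.45 0;0 0 0 0.08 0 -0.6 0;0 0 0 0.18 0 -0.75 0;0 0 0 0.3 0 -0.9 0;0 0 0 0.42 0 -1 0"}}

```text
time: 11.65
tool_pos: [0.4966, -0.1178, 0.124]
tcp_rot: [2.954, 1.064, 0.003]
wrist_force: [1.8, 0.7, 0.1]
width: 0.579
```

Request:
{"api": "move_arm", "payload": {"series": "0 0 0 0.12 -0.02 -0.1 0;0 0 0 0.25 -0.05 -0.2 0;0 0 0 0.38 -0.09 -0.3 0;0 0 0 0.5 -0.12 -0.3 0;0 0 0 0.63 -0.16 -0.3 0;0 0 0 0.76 -0.19 -0.3 0;0 0 0 0.88 -0.22 -0.3 0;0 0 0 1 -0.24 -0.3 0"}}

```text
time: 12.45
tool_pos: [0.5573, -0.0346, 0.1511]
tcp_rot: [-2.955, -1.065, 0.002]
wrist_force: [0.7, 0.4, 0.4]
width: 0.583
```

Request:
{"api": "move_arm", "payload": {"series": "0 0 0 0.14 -0.02 0 0;0 0 0 0.28 -0.05 0 0;0 0 0 0.42 -0.09 0 0;0 0 0 0.56 -0.12 0 0;0 0 0 0.7 -0.15 0 0;0 0 0 0.83 -0.17 0 0;0 0 0 0.93 -0.19 0 0;0 0 0 1 -0.2 0 0"}}

```text
time: 13.25
tool_pos: [0.622, 0.0444, 0.1517]
tcp_rot: [-2.955, -1.065, 0.0]
wrist_force: [0.3, -0.2, 0.7]
width: 0.585
```

Request:
{"api": "move_arm", "payload": {"series": "0 0 0 0.05 0 0 0;0 0 0 0.12 0 0 0;0 0 0 0.19 0 0 0;0 0 0 0.25 0 0 0;0 0 0 0.3 0 0 0;0 0 0 0.3 0 0 0;0 0 0 0.3 0 0 0;0 0 0 0.3 0 0 0"}}

```text
time: 14.05
tool_pos: [0.6443, 0.0626, 0.1517]
tcp_rot: [-2.956, -1.064, 0.001]
wrist_force: [0.1, -0.3, -0.1]
width: 0.582
```

```bash
python3 - <<'E'
from h import *
s=snapw("w6"); print(s["time"],s["tool_pos"],s["tcp_rot"],s["width"],s["wrist_force"])
a=cv2.imread("pics/w6.png"); cv2.imwrite("pics/w6a.png",cv2.resize(a[120:320,190:450],(780,600),interpolation=cv2.INTER_CUBIC))
E
```

```text
14.05 [0.64430716 0.06255184 0.15169576] [-2.95577149e+00 -1.06436832e+00  5.46753473e-04] 0.582198569424785 [ 0.12989841 -0.34717703 -0.08027105]
```

View pics/w6a.png

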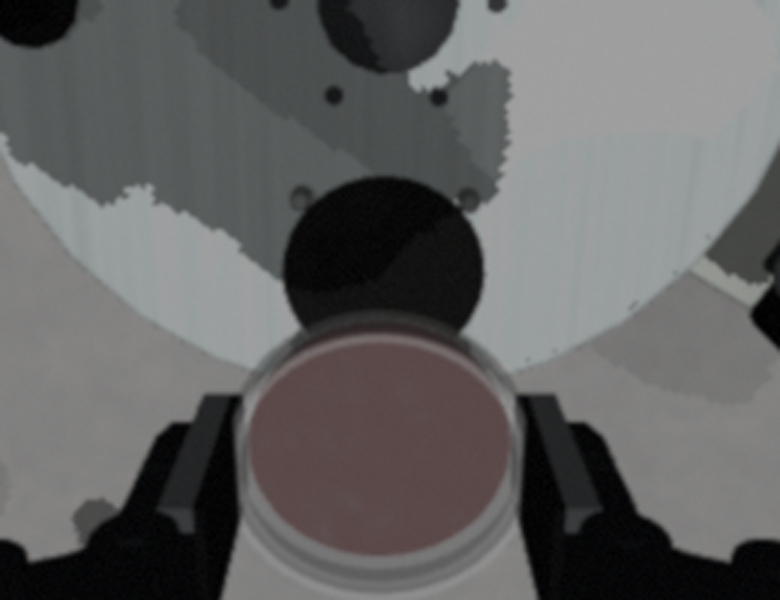

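Pad spans x 284–484, top edge y 176 (crop); inner pins at (302,197) and (468,198). I'll fit the nest centre and the dish position in the tool.

```bash
python3 - <<'E'
from h import *
from scipy.optimize import least_squares
from workcell import bot
s=bot.read_state();Rm=R.from_rotvec(s["tcp_rot"]).as_matrix();p0=s["tool_pos"]
t=np.linspace(0,2*np.pi,361)
def bounds(c,z,r):
    P=np.array([proj("w6",np.array([c[0]+r*np.cos(a),c[1]+r*np.sin(a),z])) for a in t])
    P=(P-[190,120])*3; return P[:,0].min(),P[:,0].max(),P[:,1].min(),P[:,1].max()
def f(c):
    b=bounds(c,.044,.029); return [b[0]-284,b[1]-484,b[2]-176]
r=least_squares(f,[.645,.062],diff_step=1e-4); print("nest",r.x,r.fun)
n=np.array([*r.x,.044]); print("in tool",(Rm.T@(n-p0)).round(4))
for u,v in((302,197),(468,198)):
    P=ray("w6",190+u/3,120+v/3,.049); d=Rm.T@(P-n); print("pin",d.round(4),np.hypot(*d[:2]))
hub=ray("w6",190+388/3,120+0/3,.044); 
for dy in(-.003,-.001,.001,.003):
    c=Rm@np.array([0,dy,0])+p0
    zb=p0[2]-.0221
    print(dy,np.round(bounds(c,zb+.014,.028)),np.round(bounds(c,zb,.026)))
E
```

```text
nest [0.64643022 0.06226402] [-1.44344941  1.44332728  0.11174765]
in tool [0.0015 0.0016 0.1077]
pin [-0.0223 -0.0245 -0.005 ] 0.03309754295681188
pin [ 0.0227 -0.0241 -0.005 ] 0.03315044175843503
-0.003 [218. 540. 304. 584.] [242. 517. 284. 527.]
-0.001 [219. 540. 316. 593.] [242. 516. 295. 536.]
0.001 [219. 539. 327. 602.] [243. 515. 305. 544.]
0.003 [220. 538. 338. 611.] [243. 515. 315. 552.]
```

Request:
{"api": "move_arm", "payload": {"series": "0 0 0 0.01 0.01 0.06 0;0 0 0 0.017 0.01 0.16 0;0 0 0 0.017 0.01 0.28 0;0 0 0 0.017 0.01 0.4 0;0 0 0 0.017 0.01 0.52 0;0 0 0 0.017 0.01 0.62 0;0 0 0 0.017 0.01 0.7 0;0 0 0 0.017 0.01 0.72 0"}}

```text
time: 14.9
tool_pos: [0.6456, 0.063, 0.0781]
tcp_rot: [-2.955, -1.064, 0.004]
wrist_force: [-1.1, 0.7, -1.4]
width: 0.583
```

```bash
python3 - <<'E'
from h import *
s=snapw("w7"); print(s["time"],s["tool_pos"],s["tcp_rot"],s["width"],s["wrist_force"])
a=cv2.imread("pics/w7.png"); cv2.imwrite("pics/w7a.png",cv2.resize(a[170:340,190:450],(780,510),interpolation=cv2.INTER_CUBIC))
E
```

```text
14.9 [0.64556036 0.06298169 0.07811651] [-2.95511418 -1.06430477  0.00357755] 0.5832809888055416 [-1.09139331  0.72252509 -1.44436756]
```

View pics/w7a.png

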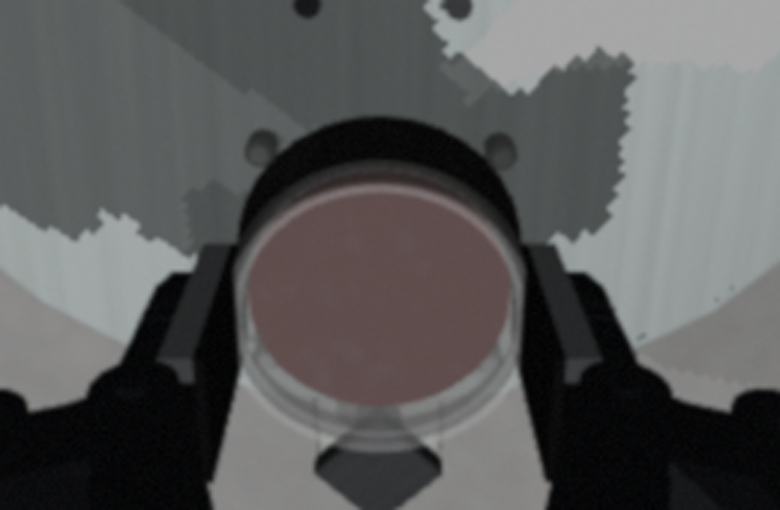

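```bash
python3 - <<'E'
from h import *
from workcell import bot
s=bot.read_state();Rm=R.from_rotvec(s["tcp_rot"]).as_matrix();p0=s["tool_pos"]
for u,v in((262,140),(500,143)):
    P=ray("w7",190+u/3,170+v/3,.0485); print((Rm.T@(P-p0)).round(4))
P=ray("w7",190+380/3,170+117/3,.044); print("pad top edge",(Rm.T@(P-p0)).round(4))
t=np.linspace(0,6.28,200)
for dy in(-.002,0,.002):
  c=Rm@[0,dy,0]+p0; zb=p0[2]-.0221
  for r in(.026,.028):
    P=(np.array([proj("w7",np.array([c[0]+r*np.cos(a),c[1]+r*np.sin(a),zb+.014])) for a in t])-[190,170])*3
    print(dy,r,P.min(0).round(),P.max(0).round())
E
```

```text
[-0.0224 -0.0251  0.0301]
[ 0.0227 -0.0244  0.03  ]
pad top edge [-0.     -0.0281  0.0345]
-0.002 0.026 [231. 173.] [530. 432.]
-0.002 0.028 [220. 162.] [542. 441.]
0 0.026 [232. 184.] [530. 441.]
0 0.028 [220. 173.] [541. 450.]
0.002 0.026 [232. 195.] [529. 450.]
0.002 0.028 [221. 184.] [541. 459.]
```

Request:
{"api": "move_arm", "payload": {"series": "0 0 0 0.003 0 0.03 0;0 0 0 0.003 0 0.06 0;0 0 0 0.003 0 0.08 0;0 0 0 0.003 0 0.1 0;0 0 0 0.003 0 0.11 0;0 0 0 0.003 0 0.115 0;0 0 0 0.003 0 0.118 0;0 0 0 0.003 0 0.118 0"}}

```text
time: 15.75
tool_pos: [0.6467, 0.0632, 0.068]
tcp_rot: [2.956, 1.065, 0.0]
wrist_force: [-0.3, 0.9, -0.5]
width: 0.581
```

Request:
{"api": "move_arm", "payload": {"series": "0 0 0 0 0 0.008 0;0 0 0 0 0 0.014 0;0 0 0 0 0 0.018 0;0 0 0 0 0 0.018 0;0 0 0 0 0 0.018 0;0 0 0 0 0 0.018 0;0 0 0 0 0 0.018 0;0 0 0 0 0 0.018 0"}}

```text
time: 16.55
tool_pos: [0.6467, 0.0632, 0.0662]
tcp_rot: [2.956, 1.065, 0.0]
wrist_force: [-1.0, 0.2, -0.8]
width: 0.583
```

Request:
{"api": "move_arm", "payload": {"series": "0 0 0 0 0 0.005 0;0 0 0 0 0 0.005 0;0 0 0 0 0 0.005 0.2;0 0 0 0 0 0.005 0.3;0 0 0 0 0 0.005 0.4;0 0 0 0 0 0.005 0.5;0 0 0 0 0 0.005 0.5;0 0 0 0 0 0.005 0.5"}}

```text
time: 17.35
tool_pos: [0.6467, 0.0632, 0.0656]
tcp_rot: [2.956, 1.065, -0.0]
wrist_force: [-0.6, 0.2, -0.2]
width: 0.747
```

Request:
{"api": "move_arm", "payload": {"series": "0 0 0 0 0 -0.03 0.5;0 0 0 0 0 -0.1 0.5;0 0 0 0 0 -0.2 0.5;0 0 0 0 0 -0.35 0.5;0 0 0 0 0 -0.5 0.5;0 0 0 0 0 -0.65 0.5;0 0 0 0 0 -0.8 0.5;0 0 0 0 0 -0.9 0.5"}}

```text
time: 18.15
tool_pos: [0.6476, 0.0633, 0.1583]
tcp_rot: [2.955, 1.064, 0.004]
wrist_force: [-0.1, -0.5, -0.4]
width: 0.75
```

```bash
python3 - <<'E'
from h import *
from workcell import viewer
s=snapw("w8"); print(s["time"],s["tool_pos"],s["tcp_rot"],s["width"],s["wrist_force"])
a=cv2.imread("pics/w8.png"); cv2.imwrite("pics/w8a.png",cv2.resize(a[100:300,190:450],(780,600),interpolation=cv2.INTER_CUBIC))
E
```

```text
18.15 [0.64761457 0.06329527 0.15828511] [2.95496403 1.06433761 0.00416721] 0.7503143248208192 [-0.09326713 -0.49630086 -0.43413331]
```

View pics/w8a.png

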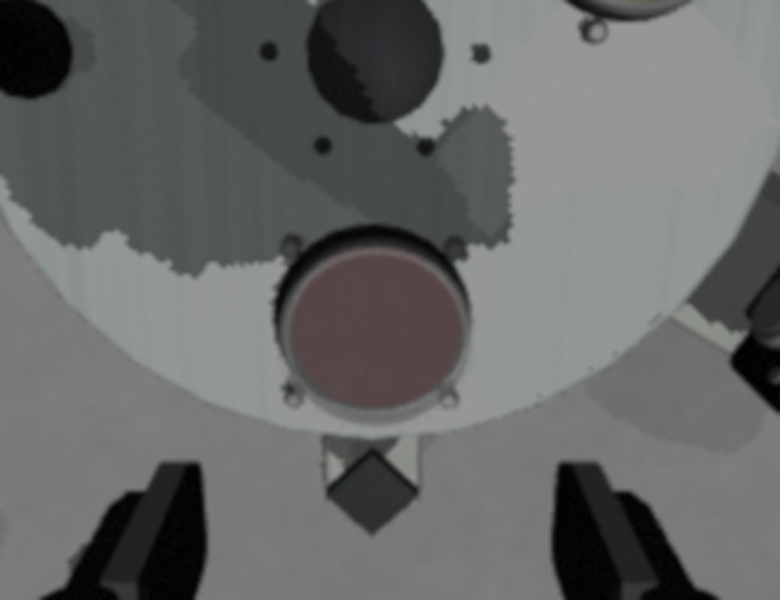

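The dish lies flat, centred between the four pins. Next I regrip the handle, with the jaws turned about 91°.

Request:
{"api": "move_arm", "payload": {"series": "0 0 0.06 -0.08 -0.07 0 0;0 0 0.13 -0.2 -0.17 0 0;0 0 0.2 -0.35 -0.29 0 -0.2;0 0 0.27 -0.5 -0.42 0 -0.2;0 0 0.34 -0.65 -0.55 0 -0.2;0 0 0.41 -0.79 -0.67 0 -0.2;0 0 0.47 -0.89 -0.75 0 -0.2;0 0 0.5 -0.94 -0.79 0 -0.2"}}

```text
time: 19.0
tool_pos: [0.5223, 0.0641, 0.1553]
tcp_rot: [3.091, -0.562, -0.002]
wrist_force: [-0.0, 0.2, 0.8]
width: 0.397
```

Request:
{"api": "move_arm", "payload": {"series": "0 0 0.04 0 0 0 -0.2;0 0 0.1 0 0 0 -0.2;0 0 0.16 0 0 0 -0.2;0 0 0.22 0 0 0 -0.2;0 0 0.26 0 0 0 -0.2;0 0 0.26 0 0 0 -0.2;0 0 0.26 0 0 0 -0.2;0 0 0.26 0 0 0 -0.2"}}

```text
time: 19.8
tool_pos: [0.5238, 0.0641, 0.1556]
tcp_rot: [2.829, -1.365, -0.0]
wrist_force: [-0.5, -0.7, 0.2]
width: 0.4
```

```bash
python3 - <<'E'
from h import *
s=snapw("w9"); print(s["time"],s["tool_pos"],s["tcp_rot"],s["width"],s["q"])
a=cv2.imread("pics/w9.png"); cv2.imwrite("pics/w9a.png",a)
Rm=R.from_rotvec(s["tcp_rot"]).as_matrix()
print(np.degrees(np.arctan2(Rm[1,0],Rm[0,0])), Rm.T@(np.array([.525,.064,.081])-s["tool_pos"]),proj("w9",np.array([.525,.064,.093])))
E
```

```text
19.8 [0.52382265 0.06414179 0.15559075] [ 2.82947839e+00 -1.36488821e+00 -3.34138673e-04] 0.4002929742576127 [7.46395363e-02 7.00181903e-02 2.01814338e+00 5.71275400e-06
 1.05367392e+00 9.73544263e-01]
-51.50360969296846 [ 0.00085433 -0.00084796  0.07459046] [317.25114294 230.98864257]
```

View pics/w9.png

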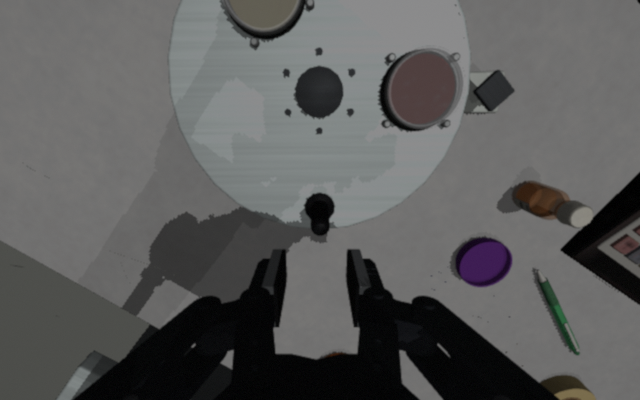

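The handle top is at about (320,227), within 2 mm of the target. The dish sits in the nest. I descend and grip.

Request:
{"api": "move_arm", "payload": {"series": "0 0 0 0.01 -0.01 0.12 -0.2;0 0 0 0.015 -0.02 0.3 -0.2;0 0 0 0.015 -0.02 0.5 -0.2;0 0 0 0.015 -0.02 0.68 -0.2;0 0 0 0.015 -0.02 0.745 -0.2;0 0 0 0.015 -0.02 0.745 -0.5;0 0 0 0.015 -0.02 0.745 -0.8;0 0 0 0.015 -0.02 0.745 -1", "squeeze": 25}}

```text
time: 20.65
tool_pos: [0.5261, 0.0641, 0.0809]
tcp_rot: [2.828, -1.367, -0.001]
wrist_force: [1.5, 0.1, -7.9]
width: 0.152
```

Request:
{"api": "move_arm", "payload": {"series": "0 0 0 0 0 0 -1;0 0 0 0 0 0 -1;0 0 0 0 0 0 -1;0 0 0 0 0 0 -1;0 0 0 0 0 0 -1;0 0 0 0 0 0 -1;0 0 0 0 0 0 -1;0 0 0 0 0 0 -1"}}

```text
time: 21.45
tool_pos: [0.5261, 0.0642, 0.081]
tcp_rot: [2.828, -1.367, -0.001]
wrist_force: [0.0, 0.5, -10.8]
width: 0.152
```

```bash
python3 - <<'E'
from h import *
from workcell import bot
s=bot.read_state();Rm=R.from_rotvec(s["tcp_rot"]).as_matrix();p0=s["tool_pos"]
psi=np.arctan2(Rm[1,0],Rm[0,0]); C=np.array([.597,.1215]); v=p0[:2]-C; a0=np.arctan2(v[1],v[0]); print(p0,np.degrees(psi),np.hypot(*v),np.degrees(a0),s["wrist_force"],s["width"])
a0=np.radians(218.4)
for t in np.radians([2,5,9,13,17,21,25,30]):
    d=.092*np.array([np.cos(a0+t)-np.cos(a0),np.sin(a0+t)-np.sin(a0)])
    print("0 0 %.4f %.3f %.3f 0 -1;"%(-np.degrees(t)/120,d@[np.cos(psi),np.sin(psi)]*10,d@[np.sin(psi),-np.cos(psi)]*10))
E
```

```text
[0.52614344 0.06422674 0.08095451] -51.58453782877348 0.09110916068662833 -141.0514378649019 [  0.03840815   0.46902647 -10.76188288] 0.1520987453782261
0 0 -0.0167 0.032 -0.001 0 -1;
0 0 -0.0417 0.080 -0.003 0 -1;
0 0 -0.0750 0.144 -0.011 0 -1;
0 0 -0.1083 0.207 -0.024 0 -1;
0 0 -0.1417 0.269 -0.040 0 -1;
0 0 -0.1750 0.330 -0.061 0 -1;
0 0 -0.2083 0.389 -0.086 0 -1;
0 0 -0.2500 0.460 -0.123 0 -1;
```

Request:
{"api": "move_arm", "payload": {"series": "0 0 -0.017 0.032 -0.001 0 -1;0 0 -0.042 0.08 -0.003 0 -1;0 0 -0.075 0.144 -0.011 0 -1;0 0 -0.108 0.207 -0.024 0 -1;0 0 -0.142 0.269 -0.04 0 -1;0 0 -0.175 0.33 -0.061 0 -1;0 0 -0.208 0.389 -0.086 0 -1;0 0 -0.25 0.46 -0.123 0 -1"}}

```text
time: 22.25
tool_pos: [0.5638, 0.0357, 0.0809]
tcp_rot: [3.086, -0.583, -0.003]
wrist_force: [-0.5, -0.3, -9.2]
width: 0.151
```

Request:
{"api": "move_arm", "payload": {"series": "0 0 -0.042 0.08 -0.003 0 -1;0 0 -0.075 0.144 -0.011 0 -1;0 0 -0.108 0.207 -0.024 0 -1;0 0 -0.142 0.269 -0.04 0 -1;0 0 -0.175 0.33 -0.061 0 -1;0 0 -0.208 0.389 -0.086 0 -1;0 0 -0.233 0.432 -0.107 0 -1;0 0 -0.25 0.46 -0.123 0 -1"}}

```text
time: 23.05
tool_pos: [0.6121, 0.0298, 0.0809]
tcp_rot: [3.132, 0.234, -0.001]
wrist_force: [-0.2, -1.2, -7.7]
width: 0.148
```

Request:
{"api": "move_arm", "payload": {"series": "0 0 0 0 0 0 -1;0 0 0 0 0 0 -1;0 0 0 0 0 0 -0.8;0 0 0 0 0 0 -0.6;0 0 0 0 0 0 -0.4;0 0 0 0 0 0 -0.2;0 0 0 0 0 0 -0.2;0 0 0 0 0 0 -0.2"}}

```text
time: 23.85
tool_pos: [0.6124, 0.0306, 0.0819]
tcp_rot: [-3.133, -0.231, -0.002]
wrist_force: [-0.0, 0.1, 0.1]
width: 0.398
```

Request:
{"api": "move_arm", "payload": {"series": "0 0 0 0 0 -0.05 -0.2;0 0 0 0 0 -0.12 -0.2;0 0 0 0 0 -0.25 -0.2;0 0 0 0 0 -0.4 -0.2;0 0 0 0 0 -0.55 -0.2;0 0 0 0 0 -0.7 -0.2;0 0 0 0 0 -0.85 -0.2;0 0 0 0 0 -0.95 -0.2"}}

```text
time: 24.65
tool_pos: [0.6127, 0.0303, 0.1786]
tcp_rot: [3.133, 0.23, 0.004]
wrist_force: [-0.1, 0.1, 0.1]
width: 0.399
```

```bash
python3 - <<'E'
from h import *
from workcell import viewer
s=snapw("w10"); print(s["time"],s["tool_pos"],s["tcp_rot"],s["width"],s["wrist_force"])
c=viewer.read_camera("scene"); b=c["pixels"][:,:,::-1]; np.savez("pics/scene10.npz",K=c["K"],world_to_cam=c["world_to_cam"])
cv2.imwrite("pics/s10.png",cv2.resize(b[140:230,255:395],(784,504),interpolation=cv2.INTER_CUBIC))
E
```

```text
24.65 [0.61274205 0.03031164 0.17860253] [3.13294478 0.23040742 0.00390947] 0.39945167878335236 [-0.07254841  0.11617084  0.09908913]
```

View pics/w10.png

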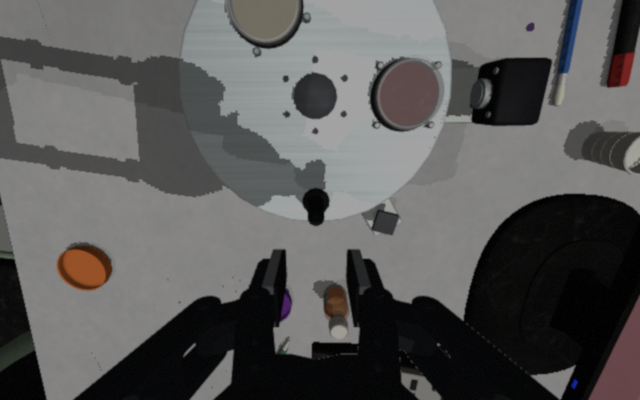

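View pics/s10.png

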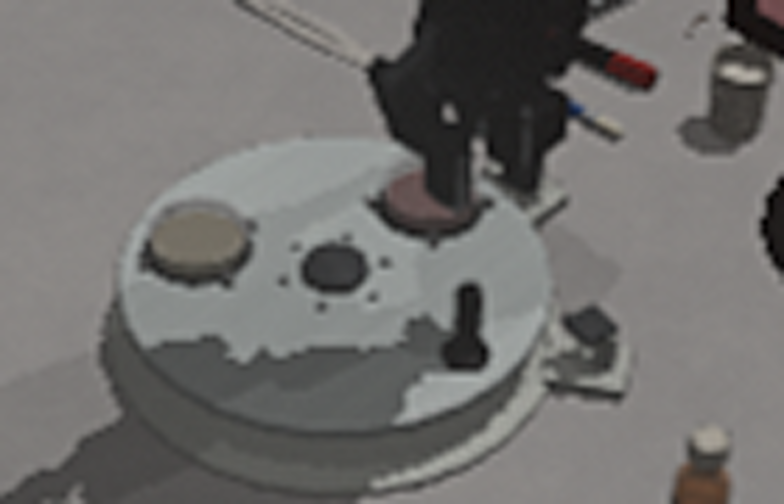

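The dish is in its nest by the reader head. I'll raise the arm clear and check the angle and how flat the dish lies.

Request:
{"api": "move_arm", "payload": {"series": "0 0 0 -0.1 0 -0.1 -0.2;0 0 0 -0.25 0 -0.25 -0.2;0 0 0 -0.4 0 -0.4 -0.2;0 0 0 -0.55 0 -0.55 -0.2;0 0 0 -0.7 0 -0.7 -0.2;0 0 0 -0.85 0 -0.8 -0.2;0 0 0 -0.95 0 -0.85 -0.2;0 0 0 -1 0 -0.9 -0.2"}}

```text
time: 25.55
tool_pos: [0.5115, 0.0156, 0.266]
tcp_rot: [-3.133, -0.23, 0.002]
wrist_force: [0.1, -0.2, -1.0]
width: 0.4
```

```bash
python3 - <<'E'
from h import *
from workcell import viewer
s=snapw("w11"); print(s["time"],s["tool_pos"])
c=viewer.read_camera("scene"); b=c["pixels"][:,:,::-1]; np.savez("pics/scene11.npz",K=c["K"],world_to_cam=c["world_to_cam"])
cv2.imwrite("pics/s11.png",cv2.resize(b[140:230,255:395],(784,504),interpolation=cv2.INTER_CUBIC)); cv2.imwrite("pics/s11f.png",b)
c=viewer.read_camera("side"); b=c["pixels"][:,:,::-1]
cv2.imwrite("pics/d11.png",cv2.resize(b[160:250,270:410],(784,504),interpolation=cv2.INTER_CUBIC))
h=ray("w10",316,219,.093);c=ray("w10",315,96,.053);d=ray("w10",408,94,.054)
for q in(h,d):
  v=(q-c)[:2];print(q,np.linalg.norm(v),np.degrees(np.arctan2(v[1],v[0])))
E
```

```text
25.55 [0.51154035 0.01555551 0.2659843 ]
[0.61271256 0.03082468 0.093     ] 0.09108093311595791 -81.2250470907498
[0.67270347 0.1331694  0.054     ] 0.07490737939499079 9.47409141196591
```

View pics/s11.png

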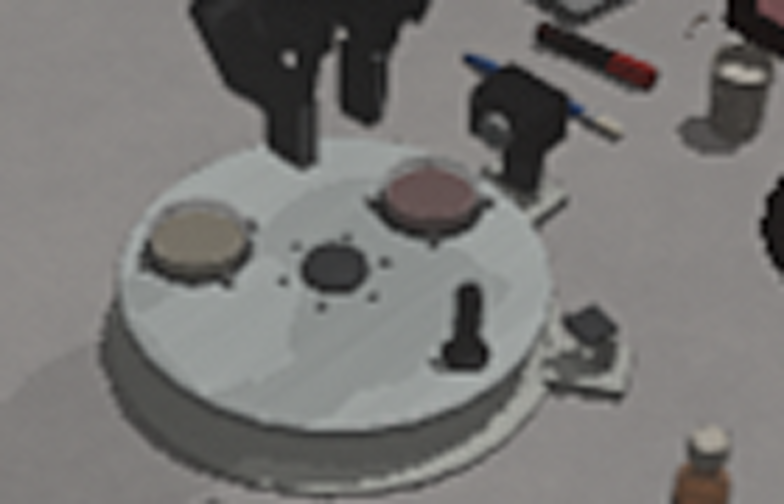

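View pics/d11.png

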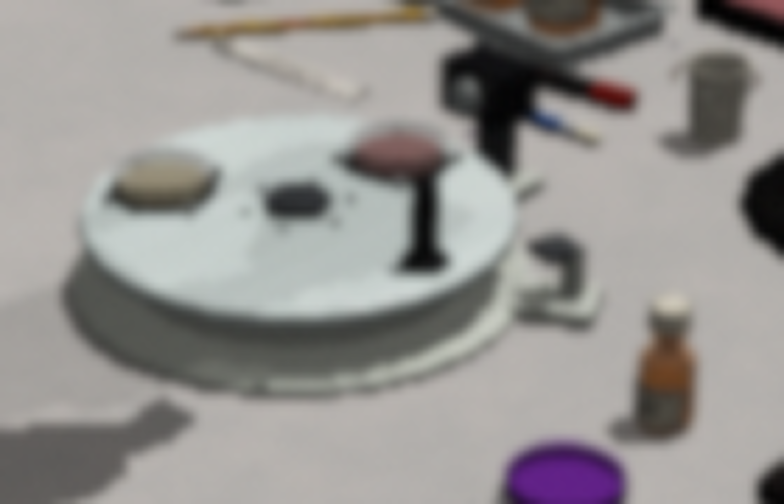

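View pics/w11.png

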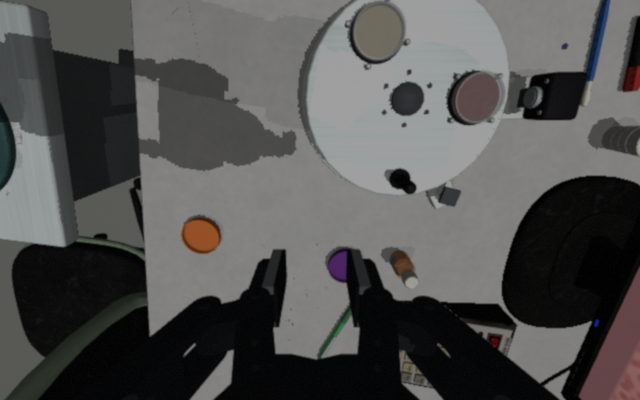

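```bash
python3 -c "
from workcell import bot
print(bot.finish_job())"
```

```text
the job is handed in; nothing more can be done
None
```

I loaded the loose Petri dish into the carousel and handed the job in at about 25.7 s of the 64 s allowed.

- **First turn:** I gripped the handle and turned the carousel about 60°, until the empty nest stood at the loading pointer, then let go.
- **Placing:** I picked up the pink dish and lowered it to about 0.5 mm or less above the nest before opening the gripper. The wrist image showed it flat and centred between all four pins.
- **Second turn:** I regripped the handle, turned the carousel another 60° or so to the reader, let go and raised the arm clear.

**Last checks:**
- The dish lay 74.9 mm from the axis (75 mm expected), in a direction of about 9.5°. The reader should be at about 8.5–10°, worked out from the loading pointer and the starting handle position.
- In the wrist image the hub, dish and lens lie in one line.
- The dish looks flat in both fixed cameras.
- Nothing touched the gripper: force was about 1 N or less. I never went near the cap, bottle, tape roll or look-alikes.

**Disagreements:**
- Position estimates from the different cameras differed by a few millimetres. I relied on the close wrist views.
- There was a steady pull of 8–16 N along the tool axis while gripping the handle. It went away on release, and I did not find the cause.
- There is no direct reading of the turntable angle, so I judged the clicks only from the images.

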